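# Seat and lock the loose nut on the gearbox cover

## Robot

A 6-joint arm with a two-finger parallel gripper is mounted at the origin on the work surface. World frame = base frame: x ahead of the robot, y to its left, z up, the work surface at z = 0. Lengths are in m, angles in rad, forces in N, time in s.
With the tool pointing down it reaches from about 0.4 to 0.825 m from the base axis. Payload 7 kg.
Tool frame: the origin (TCP) lies at the centre of the arm's flange, where the gripper is bolted on; the fingertips stand 178 mm ahead of it and the grasp point (between the pads) lies 159 mm ahead of it; z points along the fingers, y is the direction in which the jaws open and shut (so a half turn about z gives the same grasp; the last joint's range is limited). The gripper opens to 88 mm and grips with 3 to 60 N. Pads are 19 mm wide; open, the fingers measure 130 mm over their backs; the gripper's body (78 mm by 193 mm) begins 47 mm behind the grasp point.
Start: joints at [-0.865, 0.359, 0.012, 0, -1.224, -0.288], TCP at [0.274, -0.617, 0.405] pointing down, gripper open.
Joint ranges: [-3.07, 3.07], [-1.43, 2.12], [-1.02, 1.25], [-3.03, 1.67], [-3.05, -0], [-3.03, 3.03]. Speed limits (rad/s): [2.39, 2.39, 3.01, 3.14, 3.14, 3.14].

## Interface

Orientations are given as [roll, pitch, yaw] about the fixed x, y, z axes, in that order (R = Rz(yaw) Ry(pitch) Rx(roll)).
In Python, from station import arm gives the robot as it stands.
- The arm moves only by the shell command python3 -m handwheel 'ROWS' [OPENING] [FORCE]. ROWS is JSON, a list of rows, each a list of 4 numbers: the shift along the world's x, y, z in cm, then the turn about the world's z in rad. In form: [[dx, dy, dz, yaw], ...]. A call has 1 to 20 rows; each row shifts and turns the commanded pose from where the row before left it; what a row does not reach is not made up. A row lasts 1/10 s, in which the tool goes at most 50 mm and 8.59 degrees, less where a joint would pass 70% of its speed; a pose out of reach is approached as far as the arm can. A call is refused whole if a number of a shift passes 5 or a number of a turn 0.15, either way. A call with a gripper value outside its range is refused whole. OPENING is the closure, from 0 (fully open) to 1 (shut), set as the call begins (- or left out, the last holds). The fingers move at their own pace and stop on an object; FORCE is the grip in N (left out, the last holds). Time passes only in rows, so rows that do not move let the fingers close. It gives the time, the measured TCP pose, the force and the opening at its end, in the units of the state.
- arm.get_state(): the state, without advancing time (a new reading comes with each control period).
- arm.grab_frame(name): name is "scene" or "top"; returns a dict with "image" (400x640x3 uint8, red, green, blue), "depth" (400x640 float32, m along the optical axis (not along the pixel's ray), 0 where there is no reading), "vfov" (degrees; the focal length in pixels is half the picture's height over the tangent of half this angle, whatever the lens; pixels are square), "cx", "cy" (the principal point, pixels), "rvec" (rotation vector, rad) and "tvec" (3), from world to camera coordinates, as OpenCV has them. Camera axes: x right, y down, z forward; pixel columns grow to the right and rows downward; lengths in m; the calibration is good to about 2 mm. A picture is of the moment at which its call begins.
- arm.job_done(): hands the job in, once; it reports no verdict.
The state is a dict: "t": time; "q": joint angles; "qd": joint speeds; "joint_efforts": joint torques, N m; "eef_pos": TCP position; "ee_rot": TCP orientation; "force": force on the tool from outside, world axes, zero at the start; "moment": the same for the moment, N m; "width": finger opening in m.
Only numpy, scipy, OpenCV 4.12 (cv2) and the standard library are available. Lean on these libraries where they do the work, as an engineer would, in place of code of your own. Each camera call takes 0.05 s, during which the arm holds its last target.

## Task

The big hex nut lying loose on the gearbox cover belongs in the shallow rectangular seat of that cover: nudge it across the face, sliding it without picking it up, until it drops into the seat, then push it on along the seat against the raised boss at its far end and bed it there with a steady push of 10 to 15 newtons for half a second, never much more. Then slide the locking bar fully shut behind it. Be gentle with the nut, the bar and the cover, and leave the other parts on the cover and the bench where they are.

Things in the scene. Friction and masses are not known exactly. Their poses are not given: they have to be found in the camera images.
- cover: Cast aluminium gearbox cover bolted to the bench, a plate 240 (its x) by 260 (its y) mm, flat top face 30 mm above its underside, rim 6 mm wide and 6 mm high round the face. Origin: centre of the underside. Its x points away from the robot (within 0.3 rad), y to the left, z up. The nut starts at cover x -45 to -15, y -25 to 55 mm; the face from there to the seat is bare.
- seat (a point): Centre of the seat's mouth, level with the cover's face, at cover x 62, y -50 mm; axes as the cover's. The seat is a rectangular pocket 56 mm long (x), 40 mm wide (y), 8 mm deep, flat floor, upright walls: cover x 34 to 90, y -70 to -30. The nut drops in at any yaw, with 2.7 mm or more to spare on each side when central.
- nut_center (a point): Centre (half-way up) of the loose steel hex nut: 30 mm across flats, 34.6 across corners, 16 high, bore 17, about 65 g, lying flat (z along the bore, a flat facing its x). Slides with about 0.5 N. On the face its centre is 8 mm above the face; in the seat it is level with the face, its top 8 mm above. Home, its centre is 15 (flat to the wall) to 17.3 mm (corner to the wall) from the end wall.
- lockbar (a joint): Slide of the locking bar, m: 0 open, 0.060 shut against its stop, growing as the bar moves to the cover's -y (right). Starts at 0 to 0.010; about 2.5 N of friction, stays where left. Dark steel bar 12 mm wide (cover x 40 to 52), 100 long, 1 to 11 mm above the face. Its blunt nose is at cover y -5 mm open, y -65 shut, crossing the seat just behind the nut; it passes only if the nut is home.
- lockbar_knob (a point): Top centre of the locking bar's upright round knob: 12 mm diameter, rising from the bar's top (11 mm above the face) to 45 mm above the face; at cover x 46, y 85 mm when open and y 25 mm when shut. It can be pushed from its left (+y) side, where the face is free, or pinched.
- bush: Bystander on the cover, near its right front corner (cover x -88, y -104 mm): brass bush, 26 mm outside diameter, 22 mm high, origin at its underside.
- small_nut: Bystander on the cover beyond the bar (cover x 80 to 95, y 50 to 80 mm): small dark hex nut, 19 mm across flats, 10 mm high, origin at its underside.
- wrench: Bystander on the bench to the left: steel wrench 200 mm long.
- screwdriver: Bystander on the bench to the right: screwdriver 210 mm long.
- bearing: Bystander on the bench at the back left: steel bearing ring 80 mm across, 18 mm high.
- oil_can: Bystander on the bench at the back right: grey can 60 mm across, 150 mm high.
- socket: Bystander on the bench to the right: steel socket 30 mm across, 50 mm high.
- seat_end (a point): Middle of the seat's far end wall (cover x 90, y -50 mm) at the level of the cover's face; axes as the cover's. Behind it stands the raised boss, 14 mm thick, 56 mm wide, 8 mm above the face, so the end wall is 16 mm high in all.
- staple (a point): Middle of the top of the fixed steel staple that the bar runs through, 18.5 mm above the cover's face, at cover x 46, y 9 mm; it is 24 mm along x and 20 mm along y. The bar's knob comes to stand against its left side when the bar is shut.
There are look-alikes about, which are no part of the job. Leave any blue look-alike of the part that bears nut_center alone.

How it is judged:
On the way:
1. the nut lies in the seat with its centre at most 19.5 mm from the end wall, and the robot presses on it with more than 6 N for a quarter of a second, the bar still open (x of nut_center in the frame of seat between 0.0085 and 0.015 m and y of nut_center in the frame of seat between -0.007 and 0.007 m and z of nut_center in the frame of seat below 0.002 m and angle between nut_center's own z axis and vertical below 0.1 rad and value of joint lockbar below 0.02 m and contact force between any of the fingers, the arm and nut above 6 N), for 0.25 s.
At the end, for the whole second after the job is handed in: The nut lies flat on the seat's floor (centre within 2 mm of the face's level, tilt under 0.1 rad, within 7 mm of the seat's middle line), home against the far end (centre at most 19.5 mm from the end wall), at rest, and the locking bar is shut to within 2.5 mm of its stop (x of nut_center in the frame of seat between 0.0085 and 0.015 m and y of nut_center in the frame of seat between -0.007 and 0.007 m and z of nut_center in the frame of seat below 0.002 m and angle between nut_center's own z axis and vertical below 0.1 rad and value of joint lockbar above 0.0575 m and linear speed of nut below 0.01 m/s); the robot touches nothing.
It fails at once if the nut was picked up (more than 8 mm above the face) (z of nut_center in the frame of seat above 0.016 m).
It fails at once if the nut was pushed or pressed with more than 25 N (contact force between any of the fingers, the arm and nut above 25 N).
It fails at once if the cover or its locking bar was pushed or pressed with more than 50 N (contact force between any of the fingers, the arm and cover above 50 N).
It fails at once if a part standing on the cover was displaced by more than 10 mm (distance of any of bush, small_nut from where it was at the start of the episode above 0.01 m).
It fails at once if a part or tool on the bench was displaced by more than 15 mm (distance of any of wrench, screwdriver, bearing, oil_can, socket from where it was at the start of the episode above 0.015 m).
It also fails if it takes over 72 s, if anything falls off the work surface, if the arm or the gripper's body presses on something with over 40 N, if the wrist force passes 120 N, or if a joint passes its speed limit or range.

## Working session

There is one attempt and no reset: what is moved stays moved. The work goes in short steps, Python scripts to look and compute and a shell command to move; the robot and the scene stay as the last step left them, time stands still between calls to the robot, and variables do not carry over. Pictures are saved under pics/ and viewed, and the job is handed in when it is done.

```bash
mkdir -p pics; ls; python3 - <<'E'
from station import arm
import cv2
for n in("scene","top"):
    f=arm.grab_frame(n); cv2.imwrite(f"pics/{n}0.png",f["image"][:,:,::-1])
    print(n,f["vfov"],f["cx"],f["cy"],f["rvec"],f["tvec"])
print(arm.get_state())
E
```

```text
pics
scene 52.02259042690348 320.1773289010103 195.37113877084525 [ 1.9645562   1.21278217 -0.60920728] [-0.22537472 -0.21731744  1.42639141]
top 44.368308008520884 309.28992294269244 198.12595267030855 [ 2.15226014 -2.16120101  0.14183519] [-0.01842429  0.53530862  1.26078983]
{'t': 0.1, 'q': array([-8.64918722e-01,  3.59308703e-01,  1.11530371e-02, -3.10653130e-04,
       -1.22410760e+00, -2.88113375e-01]), 'qd': array([ 0.00088905, -0.00225699,  0.00257481,  0.00185047,  0.00080853,
       -0.00037838]), 'joint_efforts': array([-1.88833433e-04, -5.84163308e+01,  2.93753600e+01,  7.01551706e+00,
        1.01908366e-02, -4.38563711e-05]), 'eef_pos': array([ 0.27379376, -0.61678597,  0.40382116]), 'ee_rot': array([ 3.14010319e+00, -1.36848162e-04, -2.72393409e+00]), 'force': array([-0.31412521,  0.45631012, -0.53211844]), 'moment': array([-0.03318796, -0.00299446,  0.02117935]), 'width': 0.08757846306918576}
```

View pics/scene0.png

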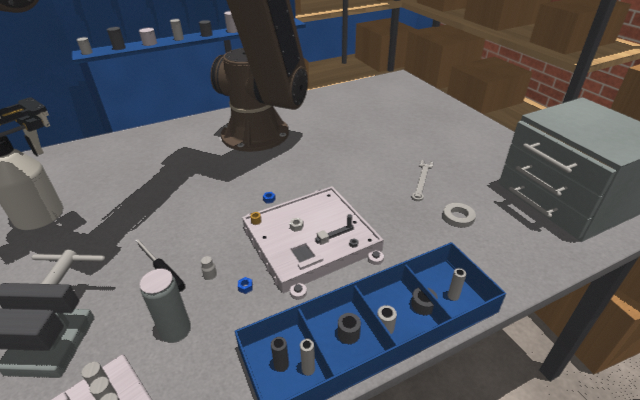

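View pics/top0.png

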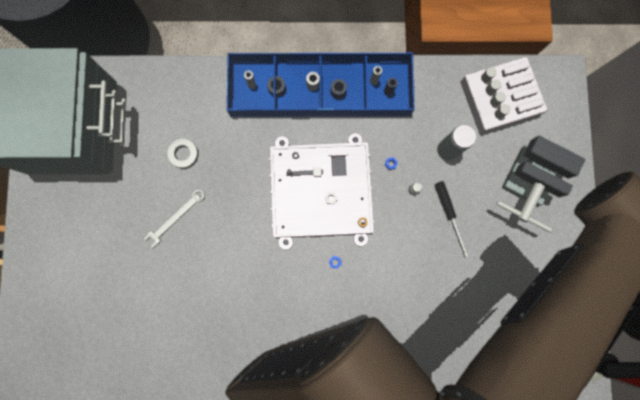

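Top view: the cover is at (271–372, 143–238). The silver nut is at (331,199), and two blue look-alikes lie on the bench at (391,163) and (335,262). The silver one on the cover face fits the description; I'll confirm it in an enlarged crop.

```bash
cat > h.py <<'E'
import numpy as np,cv2
from station import arm
def cam(f):
    F=200/np.tan(np.radians(f["vfov"]/2)); K=np.array([[F,0,f["cx"]],[0,F,f["cy"]],[0,0,1]])
    R=cv2.Rodrigues(np.array(f["rvec"]))[0]; return K,R,np.array(f["tvec"]).ravel()
def onplane(f,uv,z):
    K,R,t=cam(f); uv=np.atleast_2d(uv).astype(float); d=(R.T@np.linalg.inv(K)@np.c_[uv,np.ones(len(uv))].T).T
    c=-R.T@t; return c+d*((z-c[2])/d[:,2])[:,None]
def proj(f,P):
    K,R,t=cam(f); p=(K@(R@np.atleast_2d(P).T+t[:,None])).T; return p[:,:2]/p[:,2:]
def at(f,u,v):
    K,R,t=cam(f); z=np.median(f["depth"][v-1:v+2,u-1:u+2]); return R.T@(z*np.linalg.inv(K)@[u,v,1]-t)
def crop(f,x0,y0,x1,y1,s,name):
    cv2.imwrite(name,cv2.resize(f["image"][y0:y1,x0:x1,::-1],None,fx=s,fy=s,interpolation=cv2.INTER_CUBIC))
E
python3 - <<'E'
from h import *
f=arm.grab_frame("top");g=arm.grab_frame("scene")
crop(f,260,130,385,245,5,"pics/t1.png");crop(g,235,180,390,300,5,"pics/s1.png")
for p in [(250,300),(300,180),(280,225),(340,220),(320,300)]: print(p,at(f,*p))
for p in [(280,260),(270,235),(340,205)]: print(p,at(g,*p))
E
```

```text
(250, 300) [0.26926276 0.13672748 0.00161729]
(300, 180) [0.58455683 0.00386241 0.02988054]
(280, 225) [0.46477708 0.05666736 0.03054193]
(340, 220) [ 0.47719421 -0.10119628  0.0319489 ]
(320, 300) [ 0.26836791 -0.04784883  0.00094665]
(280, 260) [ 0.62102499 -0.15387842  0.0281294 ]
(270, 235) [ 0.53461848 -0.14508328  0.0278378 ]
(340, 205) [0.51302167 0.05662124 0.0289457 ]
```

View pics/t1.png

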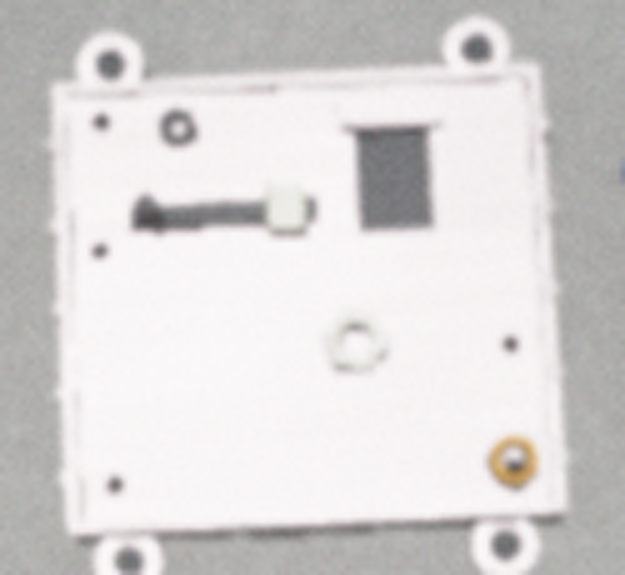

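View pics/s1.png

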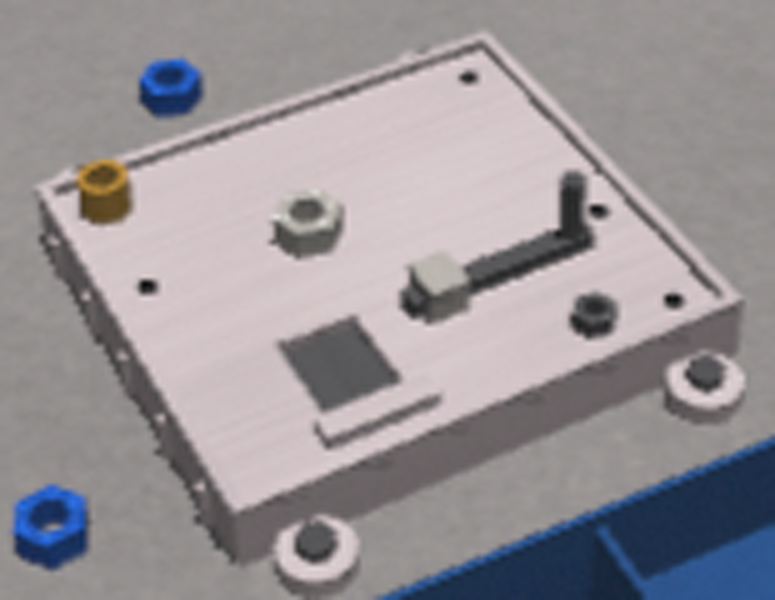

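The only silver/white hex nut is at top crop (355,345), i.e. pixel (331,199). It stands on the cover face and both blue ones are off the cover, so it is the target. The seat is at crop (357–433, 125–230) and the bar knob is at crop (147,210).

```bash
cat > pose.py <<'E'
from h import *
f=arm.grab_frame("top");g=arm.grab_frame("scene")
# cover: rim top corners from top view & scene view (rim z .036)
T=np.array([(52,88),(540,65),(566,512),(70,535)])/5+[260,130]
S=np.array([(485,33),(742,300),(236,512),(38,187)])/5+[235,180]
A=onplane(f,T-0.1,.036)  # FL(x+,y+),FR,NR,NL
B=onplane(g,S-0.1,.036)  # NL, FL, FR, NR
B=B[[1,2,3,0]]
def fit(P,M):
    c=P.mean(0);m=M.mean(0);U,_,V=np.linalg.svd((M-m).T@(P-c));R=(U@V).T
    return np.arctan2(R[1,0],R[0,0]),c-R@m
M=np.array([(120,130),(120,-130),(-120,-130),(-120,130)])/1000
for P in (A,B):
    P=P[:,:2]; a,t=fit(P,M);c,s=np.cos(a),np.sin(a)
    print(a,t,np.abs((np.array([[c,-s],[s,c]])@M.T).T+t-P).max(1),[np.linalg.norm(P[i]-P[i-1]) for i in range(4)])
E
python3 pose.py
python3 - <<'E'
from h import *
f=arm.grab_frame("top");g=arm.grab_frame("scene")
def inC(P,a,t):
    c,s=np.cos(a),np.sin(a);return (np.array([[c,s],[-s,c]])@(P[:,:2]-t).T).T*1000
import json
# print bush, nut, knob world positions
t=lambda x,y:np.array([x,y])/5+[260,130]-.1
s=lambda x,y:np.array([x,y])/5+[235,180]-.1
print("nut top",onplane(f,t(356,345),.046),"sc",onplane(g,s(309,212),.046))
print("bush",onplane(f,t(513,460),.052),onplane(g,s(104,176),.052))
print("knob",onplane(f,t(147,208),.075),onplane(g,s(573,178),.075))
print("seat mouth near L,R",onplane(f,[t(362,230),t(433,226)],.03),onplane(g,[s(355,317),s(280,343)],.03))
E
```

```text
0.04234424107650625 [ 0.5582203  -0.05253711] [0.00078842 0.00084267 0.00043045 0.00051783] [np.float64(0.23872213892700508), np.float64(0.2613981331175026), np.float64(0.23936056403989883), np.float64(0.2595014993596486)]
0.04274968322514113 [ 0.56494004 -0.05248798] [0.00148175 0.00168161 0.00153103 0.0017229 ] [np.float64(0.23797449069678484), np.float64(0.2568114232906418), np.float64(0.23705840081031207), np.float64(0.25675097453400547)]
nut top [[ 0.53146069 -0.0776586   0.046     ]] sc [[ 0.54116085 -0.0772793   0.046     ]]
bush [[ 0.4703519 -0.1580729  0.052    ]] [[ 0.47746903 -0.15838893  0.052     ]]
knob [[0.59931753 0.0306702  0.075     ]] [[0.60626457 0.03075652 0.075     ]]
seat mouth near L,R [[ 0.59527798 -0.08225093  0.03      ]
 [ 0.59729682 -0.12013994  0.03      ]] [[ 0.60124621 -0.08108659  0.03      ]
 [ 0.60087925 -0.11879063  0.03      ]]
```

```bash
python3 - <<'E'
from h import *
f=arm.grab_frame("top");g=arm.grab_frame("scene")
for q in(f,g):
    K,R,t=cam(q);print("cam",-R.T@t, "F",K[0,0])
t=lambda x,y:np.array([x,y])/5+[260,130]-.1
s=lambda x,y:np.array([x,y])/5+[235,180]-.1
pairs=[(t(52,88),s(742,300)),(t(540,65),s(236,512)),(t(566,512),s(38,187)),(t(70,535),s(485,33)),(t(356,345),s(309,212)),(t(513,460),s(104,176)),(t(147,208),s(573,178)),(t(433,226),s(280,343)),(t(362,230),s(355,317))]
P=[]
for q in(f,g):
    K,R,T=cam(q);P.append(K@np.c_[R,T])
for a,b in pairs:
    X=cv2.triangulatePoints(P[0],P[1],a.reshape(2,1),b.reshape(2,1)).ravel();X=X[:3]/X[3]
    print(X.round(4),(proj(f,X)-a).round(1),(proj(g,X)-b).round(1))
# bench z maps from depth
for n,q in(("top",f),("scene",g)):
    K,R,T=cam(q);v,u=np.mgrid[0:400,0:640];z=q["depth"];X=np.stack([(u-K[0,2])*z/K[0,0],(v-K[1,2])*z/K[1,1],z],-1)
    W=(X-T)@R
    m=(z>0)
    for r in[(0.3,0.4,-.1,.0),(.35,.45,.1,.15),(.55,.65,-.25,-.22),(.45,.5,.12,.15),(.6,.65,.15,.2),(.48,.6,-.03,.04)]:
        k=m&(W[...,0]>r[0])&(W[...,0]<r[1])&(W[...,1]>r[2])&(W[...,1]<r[3])
        print(n,r,k.sum(),np.median(W[...,2][k]))
E
```

```text
cam [ 0.36981839 -0.01606937  1.31888661] F 490.4727465909052
cam [ 1.23213512 -0.34292292  0.70488297] F 409.8556793078664
[0.6735 0.0839 0.0302] [[-0.2 -0.1]] [[-0.3  0. ]]
[ 0.6849 -0.177   0.0325] [[-0.6 -0.2]] [[-1.2  0.1]]
[ 0.4449 -0.1865  0.0308] [[-0.5 -0.1]] [[-0.8  0. ]]
[0.4339 0.0731 0.0304] [[-0.2 -0.1]] [[-0.3  0. ]]
[ 0.5329 -0.0765  0.0389] [[-0.6 -0.2]] [[-0.9  0.1]]
[ 0.471  -0.1579  0.0468] [[-0.3 -0.1]] [[-0.4  0. ]]
[0.6008 0.032  0.07  ] [[-0.4 -0.2]] [[-0.8  0.1]]
[ 0.5981 -0.1194  0.0276] [[-0.4 -0.1]] [[-0.6  0. ]]
[ 0.5965 -0.0812  0.0257] [[-0.5 -0.2]] [[-0.8  0.1]]
top (0.3, 0.4, -0.1, 0.0) 1668 0.0011014922509760775
top (0.35, 0.45, 0.1, 0.15) 719 0.0004994216694485797
top (0.55, 0.65, -0.25, -0.22) 406 0.000761801842059694
top (0.45, 0.5, 0.12, 0.15) 212 0.0005663354299287695
top (0.6, 0.65, 0.15, 0.2) 323 -9.749642984086882e-05
top (0.48, 0.6, -0.03, 0.04) 1200 0.030657156468226365
scene (0.3, 0.4, -0.1, 0.0) 745 -0.001164617159682622
scene (0.35, 0.45, 0.1, 0.15) 356 -0.001700640981484035
scene (0.55, 0.65, -0.25, -0.22) 425 -0.0006927769759308864
scene (0.45, 0.5, 0.12, 0.15) 118 -0.0015415690844441696
scene (0.6, 0.65, 0.15, 0.2) 258 -0.0016324113235601343
scene (0.48, 0.6, -0.03, 0.04) 784 0.02834600616081739
```

```bash
python3 -m handwheel '[[1,2,0,-0.03],[1.8,4,0,-0.03],[1.8,4,0,-0.03],[1.8,4,0,-0.03],[1.8,4,0,-0.03],[1.8,4,0,-0.03],[1.8,4,0,-0.03],[1.8,4,0,-0.03],[1.8,4,0,-0.03],[1.8,4,0,-0.03],[1.8,4,0,-0.03],[1.8,4,0,-0.03],[1.8,4,0,-0.02],[1.8,4,0,0],[0.9,2,0,0],[0,0,0,0]]' 0.35 10
python3 - <<'E'
from h import *
f=arm.grab_frame("top");g=arm.grab_frame("scene")
crop(f,230,100,430,260,4,"pics/t2.png");crop(g,200,100,400,250,4,"pics/s2.png")
print(arm.get_state())
E
```

```text
t: 2.1
eef_pos: [0.5279, -0.0544, 0.4046]
ee_rot: [3.141, 0.0, -3.101]
force: [0.1, -0.7, -0.3]
width: 0.0567
{'t': 2.2, 'q': array([ 2.63573019e-01,  1.19734957e-01, -3.06266769e-01,  1.94855931e-05,
       -1.14513243e+00, -1.79522259e+00]), 'qd': array([-0.02683625, -0.00819132, -0.00792701, -0.00097666, -0.00150294,
        0.00284403]), 'joint_efforts': array([ 8.86366758e-01, -3.76765966e+01,  2.86259454e+01,  6.73270538e+00,
       -2.84204265e-02, -7.64958118e-02]), 'eef_pos': array([ 0.52687255, -0.05648725,  0.40458025]), 'ee_rot': array([-3.14150017e+00, -3.25412907e-04, -3.10243786e+00]), 'force': array([ 0.09243588, -0.56863699,  0.04749546]), 'moment': array([-0.06958368,  0.04923549, -0.02161444]), 'width': 0.057028039120156984}
```

View pics/s2.png

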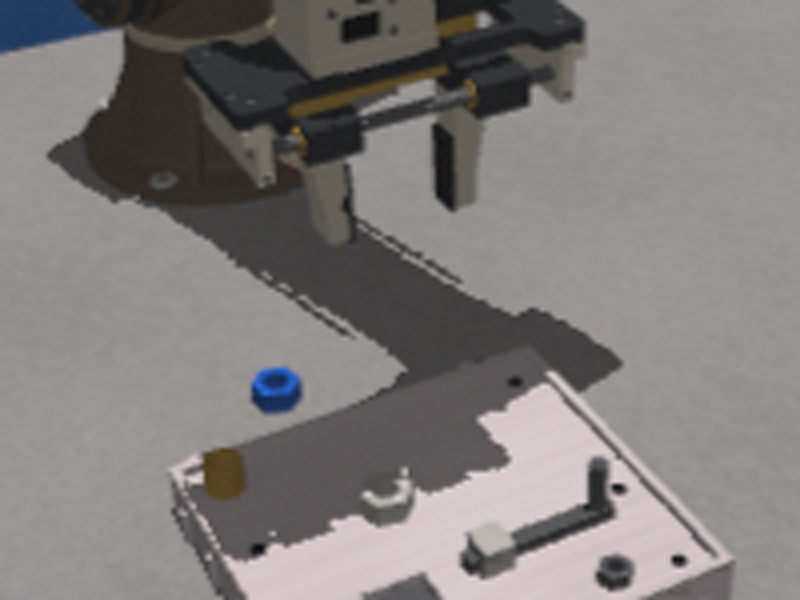

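View pics/t2.png

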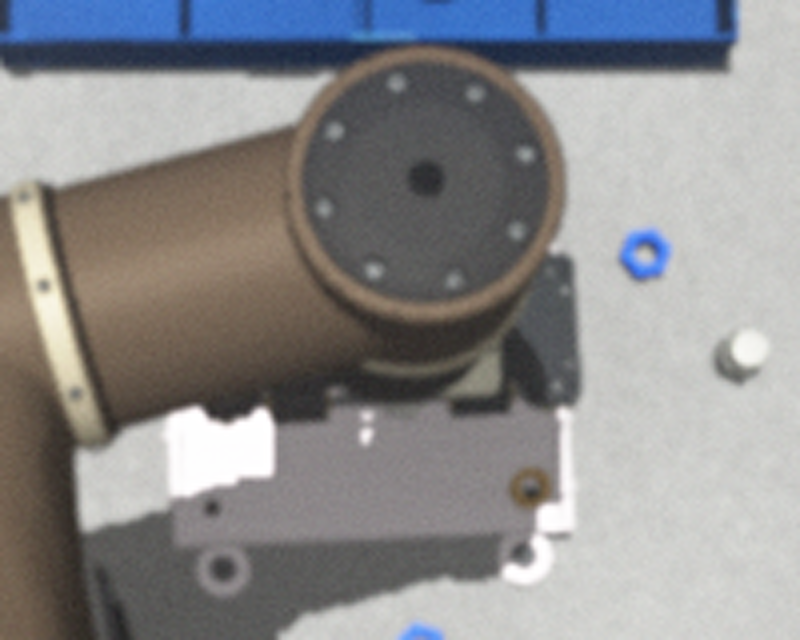

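```bash
cat >> h.py <<'E'
def tips(st):
    "pad inner faces front(+cover x)/back bottom corners: y+ finger, y- finger"
    a=st["ee_rot"][2]+np.pi; p=st["eef_pos"]; w=st["width"]/2; R=np.array([[np.cos(a),-np.sin(a)],[np.sin(a),np.cos(a)]])
    return np.array([np.r_[p[:2]+R@[x,y],p[2]-.178] for y in(w,-w) for x in(.0095,-.0095)])
E
python3 - <<'E'
from h import *
st=arm.get_state();g=arm.grab_frame("scene");st=arm.get_state();print(st["eef_pos"],st["width"])
p=proj(g,tips(st));print(p)
im=g["image"][100:250,200:400,::-1].copy();im=cv2.resize(im,None,fx=4,fy=4,interpolation=cv2.INTER_CUBIC)
for q in p: cv2.circle(im,tuple(int(v) for v in (q-[200,100])*4+2),3,(0,0,255),1)
cv2.imwrite("pics/s3.png",im[100:300,200:600])
E
```

```text
[ 0.52663255 -0.05708158  0.40463815] 0.056492109814501326
[[311.83641296 152.19019043]
 [307.89105493 148.22567251]
 [288.39134806 159.19722573]
 [284.70347559 155.03621065]]
```

View pics/s3.png

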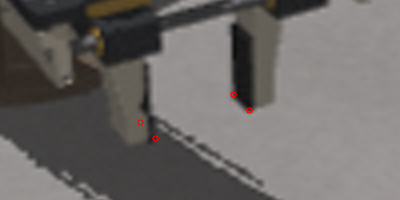

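```bash
python3 -m handwheel '[[0.2,-0.5,-3,0],[0.2,-0.5,-4,0],[0.2,-0.5,-4,0],[0.2,-0.5,-3,0],[0,0,-1.5,0],[0,0,0,0],[0,0,0,0]]'
cat > look.py <<'E'
import sys
from h import *
g=arm.grab_frame("scene");st=arm.get_state();print(st["t"],st["eef_pos"],st["width"],st["force"])
x0,y0,x1,y1=270,180,390,270
p=proj(g,tips(st));print(p.round(1))
im=cv2.resize(g["image"][y0:y1,x0:x1,::-1],None,fx=6,fy=6,interpolation=cv2.INTER_CUBIC)
for q in p: cv2.circle(im,tuple(int(v) for v in (q-[x0,y0])*6+3),3,(0,0,255),1)
cv2.imwrite(sys.argv[1],im)
E
python3 look.py pics/s4.png
```

```text
t: 2.95
eef_pos: [0.5349, -0.0777, 0.2502]
ee_rot: [-3.141, 0.0, -3.105]
force: [1.4, -0.0, 0.7]
width: 0.0569
3.0 [ 0.53518902 -0.0774074   0.2508337 ] 0.057184222766921235 [ 0.01129882 -0.38840669  0.14160877]
[[307.6 210.8]
 [304.  206.4]
 [285.8 218.6]
 [282.5 214. ]]
```

View pics/s4.png

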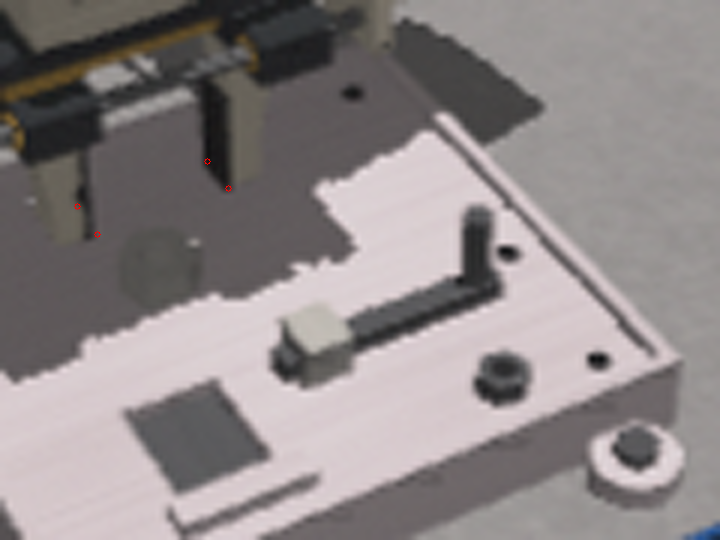

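```bash
python3 -m handwheel '[[0.15,0,-1,0],[0.15,0,-1,0],[0,0,-1,0],[0,0,-0.5,0],[0,0,-0.3,0],[0,0,-0.1,0],[0,0,0,0],[0,0,0,0]]'
python3 look.py pics/s5.png
```

```text
t: 3.8
eef_pos: [0.538, -0.0769, 0.2109]
ee_rot: [3.142, 0.001, -3.104]
force: [1.0, 0.2, -0.3]
width: 0.0574
3.85 [ 0.5379725  -0.07691109  0.21096695] 0.0572220902247601 [ 0.6227827   0.96980679 -0.37160691]
[[308.8 223.9]
 [305.3 219.4]
 [287.5 231.8]
 [284.3 227.1]]
```

View pics/s5.png

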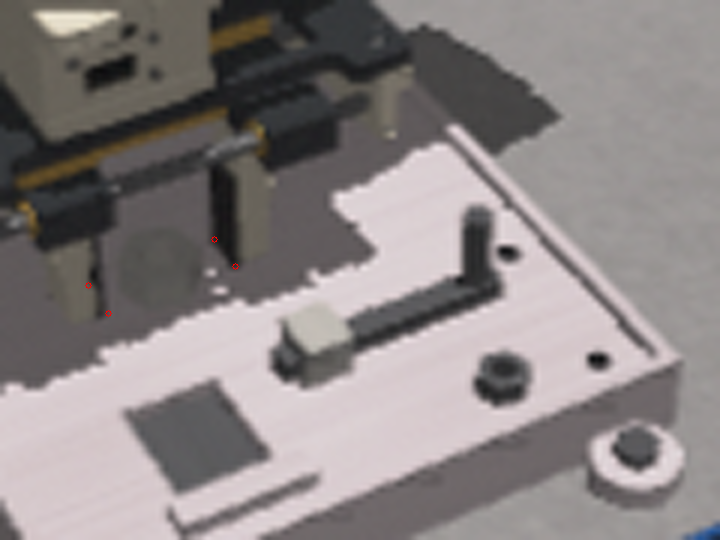

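```bash
python3 - <<'E'
from h import *
g=arm.grab_frame("scene")
c=lambda x,y:np.array([x,y])/6+[270,180]-.08
print(onplane(g,[c(158,268)],.038),onplane(g,[c(155,308)],.03),onplane(g,[c(160,229)],.046))
print(onplane(g,[c(128,411),c(214,380),c(178,492),c(270,455)],.03))
crop(g,280,205,320,240,15,"pics/s6.png")
E
```

```text
[[ 0.53988367 -0.07834338  0.038     ]] [[ 0.55292055 -0.08578829  0.03      ]] [[ 0.52692345 -0.07135715  0.046     ]]
[[ 0.60101304 -0.11796709  0.03      ]
 [ 0.60077474 -0.08167225  0.03      ]
 [ 0.6478115  -0.11780989  0.03      ]
 [ 0.64643874 -0.07948755  0.03      ]]
```

View pics/s6.png

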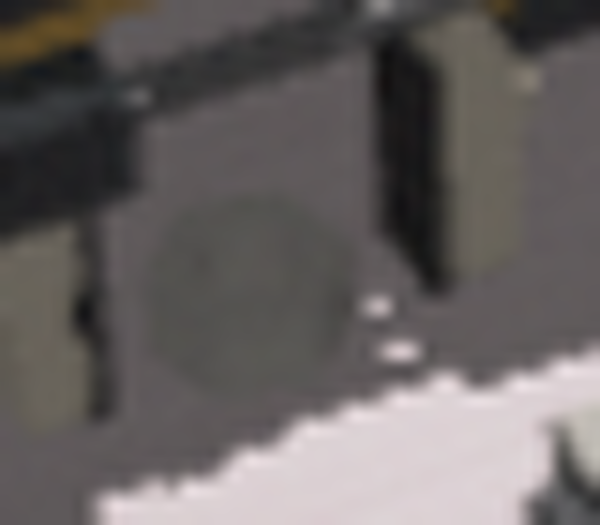

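```bash
python3 -m handwheel '[[0.2,0,0,0],[0,0,0,0],[0,0,0,0],[0,0,0,0],[0,0,0,0],[0,0,0,0]]' 0.65 3
python3 look.py pics/s7.png
```

```text
t: 4.5
eef_pos: [0.5399, -0.0769, 0.2107]
ee_rot: [3.142, 0.0, -3.104]
force: [0.7, 1.1, 0.0]
width: 0.0331
4.55 [ 0.53985182 -0.07692365  0.21067707] 0.03338553801344114 [-0.04820473 -0.53924667  0.45209682]
[[304.8 226.1]
 [301.3 221.5]
 [292.4 230.7]
 [289.  226. ]]
```

View pics/s7.png

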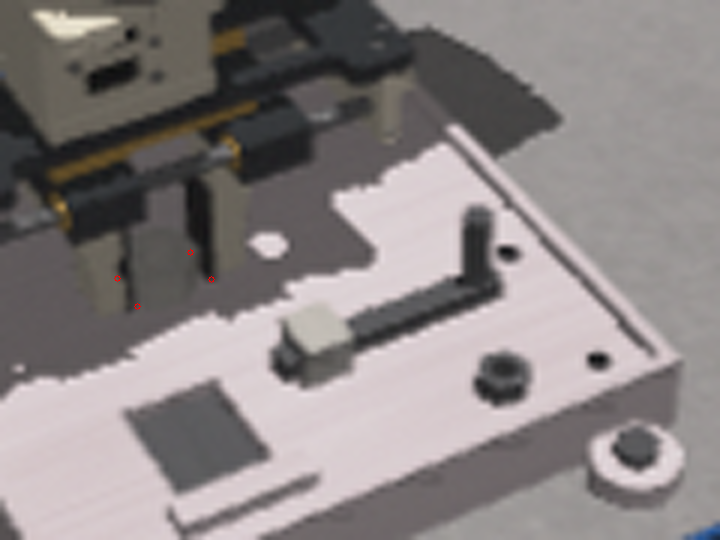

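```bash
python3 -m handwheel '[[0,-0.2,0,0.005],[0,-0.4,0,0],[0,-0.5,0,0],[0.1,-0.5,0,0],[0,-0.5,0,0],[0,-0.4,0,0],[0,-0.15,0,0],[0,0,0,0],[0,0,0,0]]'
python3 look.py pics/s8.png
```

```text
t: 5.45
eef_pos: [0.5408, -0.1036, 0.2107]
ee_rot: [-3.141, -0.0, -3.099]
force: [0.2, -0.7, 0.0]
width: 0.0332
5.5 [ 0.54081559 -0.10350626  0.21067422] 0.03315655032407418 [ 0.01731241 -0.31748636  1.42764776]
[[294.9 229.7]
 [291.5 225.1]
 [282.3 234.4]
 [279.  229.7]]
```

View pics/s8.png

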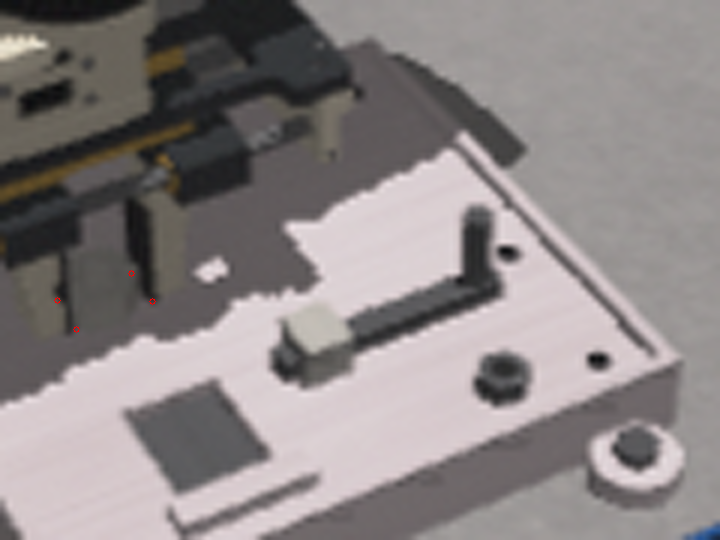

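```bash
python3 -m handwheel '[[0,0,0,0],[0,0,0,0],[0,0,0,0],[0,0,0,0]]' 0.7 6

```

```text
t: 5.9
eef_pos: [0.5408, -0.1034, 0.2106]
ee_rot: [-3.142, -0.0, -3.099]
force: [0.1, -1.2, 1.6]
width: 0.0327
```

```bash
python3 -m handwheel '[[0,0,0,0],[0,0,0,0],[0,0,0,0],[0,0,0,0],[0,0,1,0],[0,0,1.5,0],[0,0,1,0],[-0.5,0,0,0],[-1,-0.05,0,0],[-1,-0.05,0,0],[-1,-0.05,0,0],[-0.5,0,0,0],[0,0,0,0]]' 0.4 10
python3 look.py pics/s9.png
```

```text
t: 7.2
eef_pos: [0.4999, -0.105, 0.2456]
ee_rot: [3.142, -0.0, -3.099]
force: [0.6, -0.3, 0.3]
width: 0.0526
7.25 [ 0.50061539 -0.10493952  0.24575819] 0.05242802732740873 [ 0.28748458  0.04044261 -0.271803  ]
[[290.5 207.9]
 [287.2 203.6]
 [270.7 214.9]
 [267.5 210.4]]
```

View pics/s9.png

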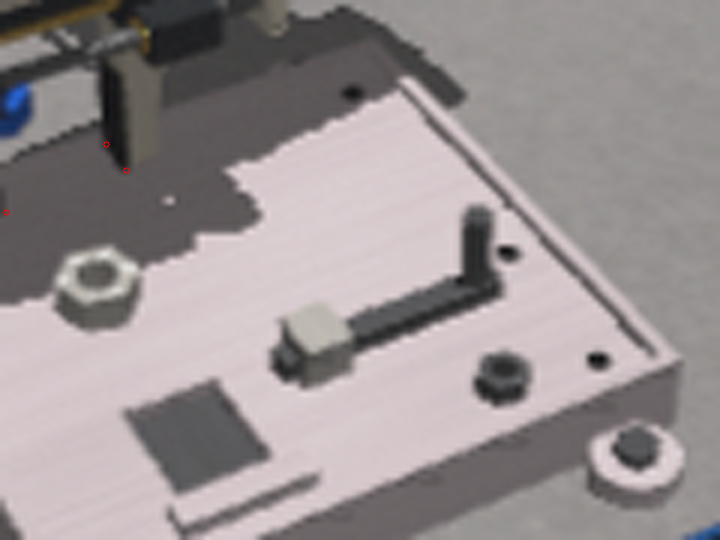

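```bash
python3 - <<'E'
from h import *
g=arm.grab_frame("scene")
c=lambda x,y:np.array([x,y])/6+[270,180]-.08
print(onplane(g,[c(98,273)],.046),onplane(g,[c(98,288)],.038))
print(onplane(g,[c(128,411),c(214,380),c(180,493),c(270,455)],.03))
print(onplane(g,[c(313,322)],.0485), "bar nose",onplane(g,[c(275,357)],.041))
crop(g,262,205,350,275,9,"pics/s10.png")
E
```

```text
[[ 0.53998145 -0.10398923  0.046     ]] [[ 0.5398291 -0.1045     0.038    ]]
[[ 0.60101304 -0.11796709  0.03      ]
 [ 0.60077474 -0.08167225  0.03      ]
 [ 0.64860054 -0.11735297  0.03      ]
 [ 0.64643874 -0.07948755  0.03      ]]
[[ 0.60671787 -0.04151452  0.0485    ]] bar nose [[ 0.6103948  -0.05978562  0.041     ]]
```

View pics/s10.png

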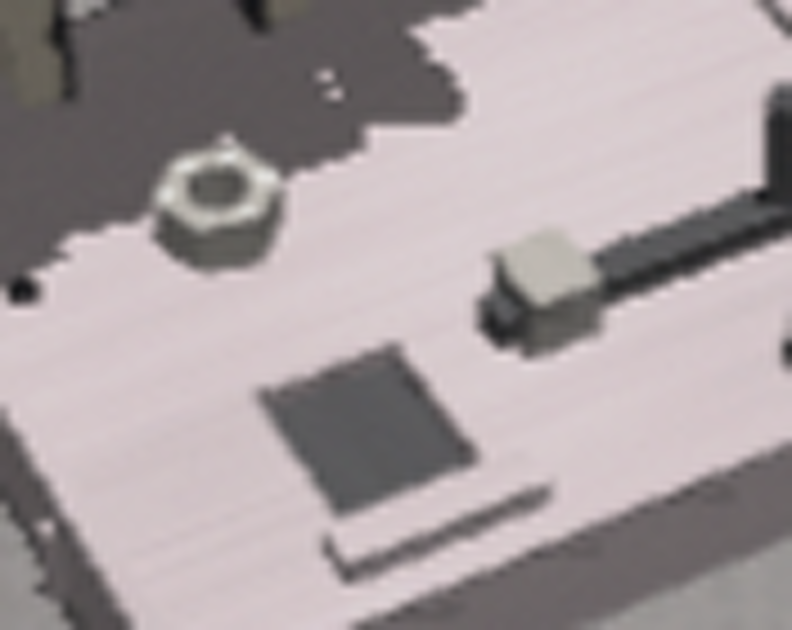

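```bash
python3 -m handwheel '[[0,0,0,0],[0,0,0,0],[0,0,-1,0],[0,0,-1,0],[0,0,-0.8,0],[0,0,-0.5,0],[0,0,-0.2,0],[0,0,0,0]]' 0.86 15
python3 -m handwheel '[[0.4,0,0,0],[0.4,0.02,0,0],[0.3,0.01,0,0],[0.3,0.01,0,0],[0.3,0.02,0,0],[0.3,0.01,0,0],[0.3,0.02,0,0],[0.3,0.01,0,0],[0.3,0.02,0,0],[0.3,0.01,0,0],[0.3,0.02,0,0],[0.3,0.01,0,0],[0.3,0.02,0,0],[0,0,0,0]]'
python3 look.py pics/s11.png
```

```text
t: 8.1
eef_pos: [0.5008, -0.1049, 0.2102]
ee_rot: [-3.141, -0.001, -3.099]
force: [0.1, -0.5, -0.6]
width: 0.012
t: 9.5
eef_pos: [0.5424, -0.1031, 0.2107]
ee_rot: [3.142, 0.001, -3.099]
force: [0.8, 0.2, 0.4]
width: 0.0122
9.55 [ 0.54218668 -0.10309767  0.21064661] 0.01227866691911657 [0.94295361 0.38273934 0.59156929]
[[291.3 231.5]
 [288.  226.8]
 [286.7 233.2]
 [283.3 228.5]]
```

View pics/s11.png

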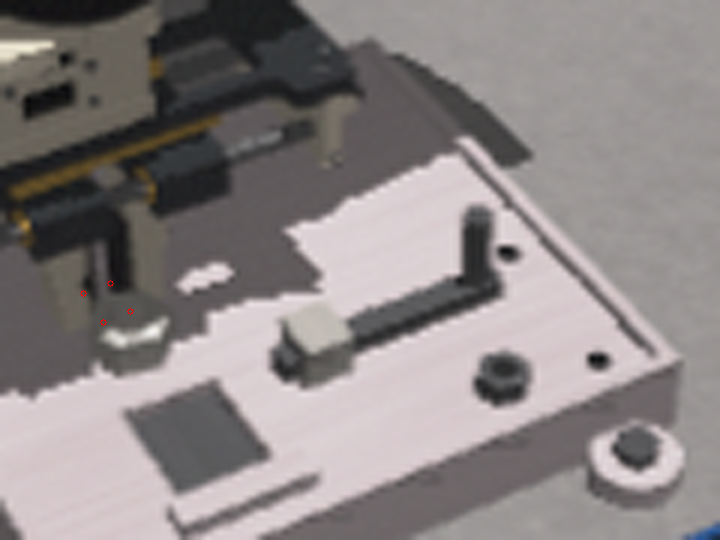

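```bash
python3 -m handwheel '[[0.3,0.01,0,0],[0.3,0.02,0,0],[0.3,0.01,0,0],[0.3,0.02,0,0],[0.3,0.01,0,0],[0.3,0.02,0,0],[0.3,0.01,0,0],[0,0,0,0]]'
python3 look.py pics/s12.png
```

```text
t: 10.35
eef_pos: [0.5633, -0.1021, 0.2107]
ee_rot: [-3.142, 0.0, -3.099]
force: [-0.4, -0.5, 0.5]
width: 0.0122
10.4 [ 0.56312956 -0.10210363  0.21064251] 0.012235203122428847 [-0.42940842  1.1861508  -0.02431009]
[[295.2 236.8]
 [291.7 231.9]
 [290.5 238.5]
 [287.1 233.7]]
```

View pics/s12.png

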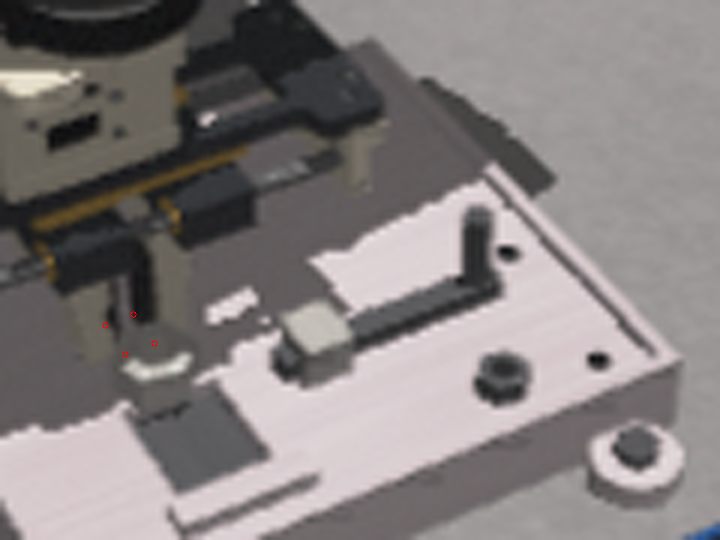

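```bash
python3 - <<'E'
from h import *
g=arm.grab_frame("scene")
c=lambda P:((proj(g,P)-[270,180]+.08)*6).round(0).tolist()
for y in(-.105,-.1025,-.1): print(y,c([.588,y,.038]),c([.588,y,.046]))
# seat corners for cover hypotheses
for t in((.5635,-.0525),(.561,-.0525),(.5635,-.0510)):
    a=.0425;R=np.array([[np.cos(a),-np.sin(a)],[np.sin(a),np.cos(a)]])
    print(t,c([np.r_[R@[x,y]+t,.03] for x,y in((.034,-.07),(.034,-.03),(.09,-.03))]))
crop(g,275,215,330,265,14,"pics/s13.png")
E
```

```text
-0.105 [[145.0, 364.0]] [[143.0, 349.0]]
-0.1025 [[150.0, 362.0]] [[149.0, 347.0]]
-0.1 [[156.0, 360.0]] [[155.0, 345.0]]
(0.5635, -0.0525) [[120.0, 413.0], [213.0, 376.0], [282.0, 469.0]]
(0.561, -0.0525) [[118.0, 408.0], [211.0, 372.0], [279.0, 464.0]]
(0.5635, -0.051) [[124.0, 411.0], [217.0, 375.0], [285.0, 467.0]]
```

View pics/s13.png

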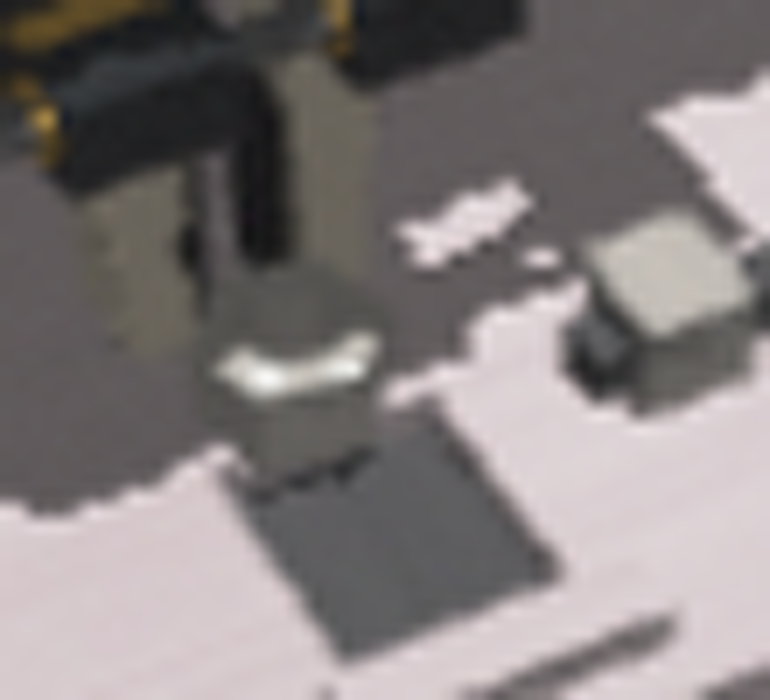

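```bash
python3 -m handwheel '[[0.1,0.05,0,0],[0.1,0.05,0,0],[0.1,0.05,0,0],[0.1,0.05,0,0],[0.1,0.02,0,0],[0,0,0,0]]'
python3 - <<'E'
from h import *
g=arm.grab_frame("scene");print(arm.get_state()["eef_pos"],arm.get_state()["force"])
crop(g,275,215,330,265,14,"pics/s14.png")
E
```

```text
t: 11.05
eef_pos: [0.568, -0.0999, 0.2106]
ee_rot: [-3.142, 0.0, -3.099]
force: [-0.1, 0.2, -0.4]
width: 0.0123
[ 0.56792522 -0.09988707  0.21065387] [-0.32296038 -0.21555015  0.15565508]
```

View pics/s14.png

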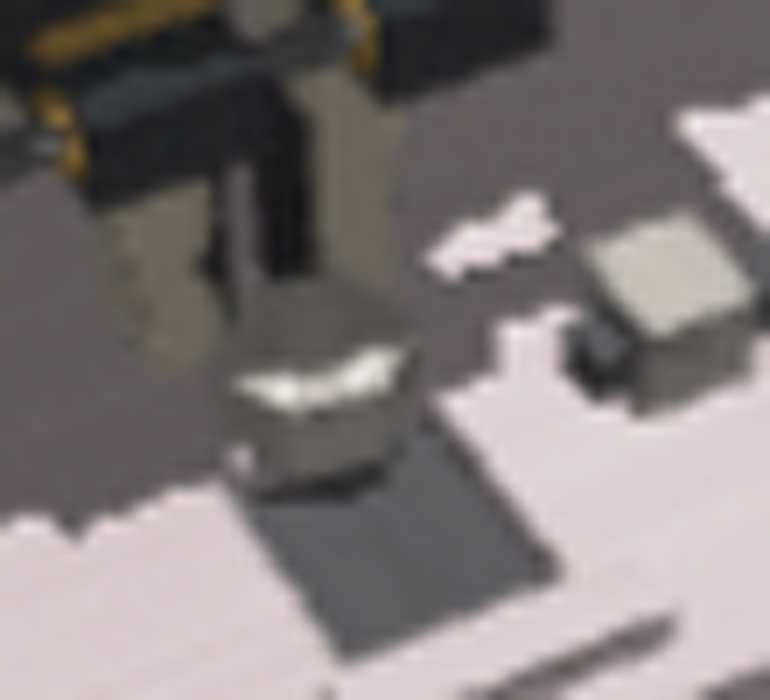

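```bash
python3 -m handwheel '[[0.2,0.01,0,0],[0.2,0.01,0,0],[0.2,0.01,0,0],[0.2,0.01,0,0],[0.2,0.01,0,0],[0.2,0.01,0,0],[0.2,0.01,0,0],[0,0,0,0]]'
python3 - <<'E'
from h import *
g=arm.grab_frame("scene");print(arm.get_state()["eef_pos"],arm.get_state()["force"])
crop(g,275,215,330,265,14,"pics/s15.png")
E
```

```text
t: 11.9
eef_pos: [0.5822, -0.0992, 0.2106]
ee_rot: [-3.142, 0.0, -3.099]
force: [-0.2, -1.2, -0.2]
width: 0.012
[ 0.58207151 -0.09919695  0.21062002] [-0.08620309  0.14388856  0.30236951]
```

View pics/s15.png

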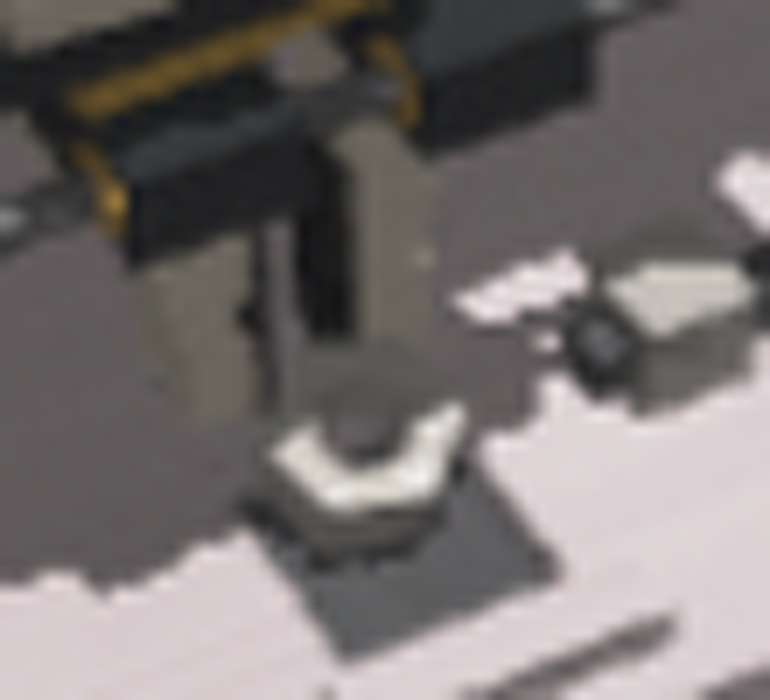

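```bash
python3 -m handwheel '[[0.2,0.01,0,0],[0.2,0.01,0,0],[0.2,0.01,0,0],[0.2,0.01,0,0],[0.2,0.01,0,0],[0,0,0,0]]'
python3 - <<'E'
from h import *
g=arm.grab_frame("scene");print(arm.get_state()["eef_pos"],arm.get_state()["force"])
crop(g,275,215,330,265,14,"pics/s16.png")
E
```

```text
t: 12.55
eef_pos: [0.5921, -0.0987, 0.2106]
ee_rot: [3.142, 0.0, -3.099]
force: [-0.3, -0.2, -0.4]
width: 0.0125
[ 0.5919769  -0.09870146  0.21061075] [ 0.42169744  0.88504313 -0.84552732]
```

View pics/s16.png

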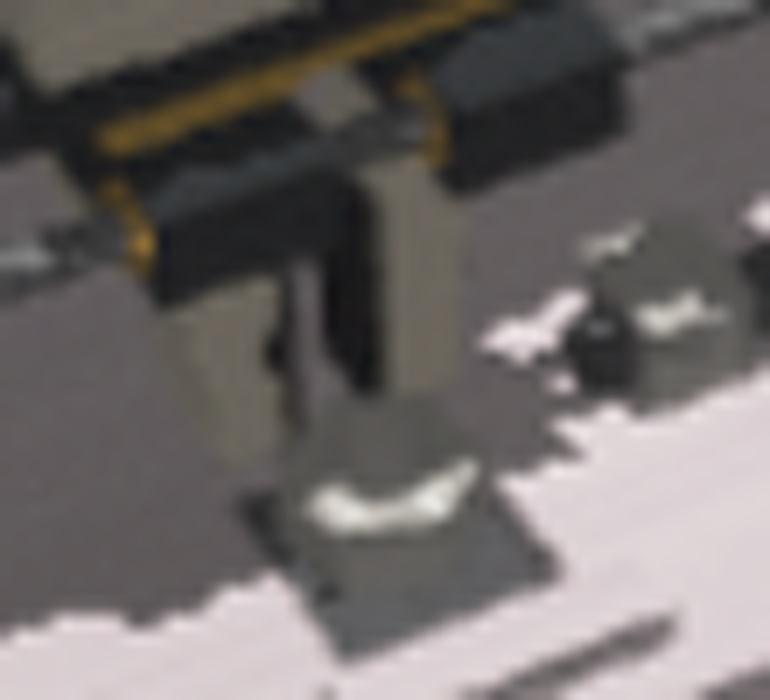

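```bash
python3 -m handwheel '[[0.2,0.01,0,0],[0.2,0.01,0,0],[0.2,0.01,0,0],[0.2,0.01,0,0],[0.2,0.01,0,0],[0.1,0,0,0],[0.1,0.01,0,0],[0.1,0,0,0],[0,0,0,0]]'
python3 look.py pics/s17.png
```

```text
t: 13.5
eef_pos: [0.6049, -0.0981, 0.2107]
ee_rot: [-3.142, 0.0, -3.099]
force: [0.3, -0.4, 0.1]
width: 0.0122
13.55 [ 0.60491358 -0.09815007  0.21064261] 0.011982988164237516 [ 0.44738168 -0.63322367  0.13804039]
[[304.  247.5]
 [300.3 242.4]
 [299.3 249.4]
 [295.6 244.2]]
```

View pics/s17.png

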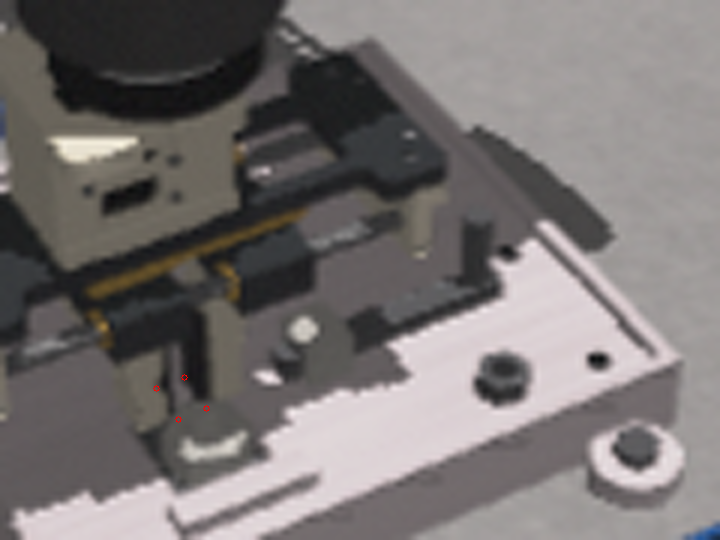

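```bash
for i in 1; do python3 -m handwheel '[[0.1,0,0,0],[0.1,0.01,0,0],[0.1,0,0,0],[0.1,0.01,0,0],[0.1,0,0,0],[0.1,0.01,0,0],[0,0,0,0],[0,0,0,0]]'; done
```

```text
t: 14.35
eef_pos: [0.6109, -0.0978, 0.2107]
ee_rot: [3.142, 0.0, -3.099]
force: [0.1, 0.1, -1.1]
width: 0.0124
```

```bash
python3 -m handwheel '[[0.05,0,0,0],[0.05,0,0,0],[0.05,0,0,0],[0.05,0.01,0,0],[0,0,0,0]]'; python3 -m handwheel '[[0.05,0,0,0],[0.05,0,0,0],[0,0,0,0]]';
```

```text
t: 14.85
eef_pos: [0.6129, -0.0977, 0.2107]
ee_rot: [-3.142, 0.0, -3.099]
force: [0.1, -0.4, -0.9]
width: 0.0124
t: 15.15
eef_pos: [0.6137, -0.0978, 0.2106]
ee_rot: [-3.142, -0.001, -3.099]
force: [-1.4, 1.0, 1.7]
width: 0.0126
```

```bash
 python3 -m handwheel '[[0.05,0,0,0],[0.05,0,0,0],[0,0,0,0]]';
```

```text
t: 15.45
eef_pos: [0.6142, -0.0978, 0.2105]
ee_rot: [-3.142, -0.002, -3.099]
force: [-5.6, -0.3, 2.4]
width: 0.012
```

```bash
 python3 -m handwheel '[[0.04,0,0,0],[0,0,0,0]]';
```

```text
t: 15.65
eef_pos: [0.6144, -0.0978, 0.2104]
ee_rot: [-3.142, -0.002, -3.099]
force: [-6.1, 0.3, 4.3]
width: 0.0123
```

```bash
 python3 -m handwheel '[[0.04,0,0,0],[0,0,0,0]]'; python3 -m handwheel '[[0,0,0,0]]'
```

```text
t: 15.85
eef_pos: [0.6146, -0.0979, 0.2104]
ee_rot: [3.142, -0.003, -3.099]
force: [-6.6, 0.9, 4.6]
width: 0.0121
t: 15.95
eef_pos: [0.6146, -0.0979, 0.2104]
ee_rot: [3.142, -0.003, -3.099]
force: [-7.9, -0.1, 4.7]
width: 0.0124
```

```bash
 python3 -m handwheel '[[0.04,0,0,0],[0,0,0,0]]'; python3 -m handwheel '[[0,0,0,0]]'; python3 look.py pics/s18.png
```

```text
t: 16.15
eef_pos: [0.6147, -0.0979, 0.2104]
ee_rot: [3.142, -0.003, -3.099]
force: [-8.0, 0.5, 5.1]
width: 0.0123
t: 16.25
eef_pos: [0.6147, -0.0979, 0.2104]
ee_rot: [3.142, -0.003, -3.099]
force: [-8.7, 1.1, 5.0]
width: 0.0124
16.3 [ 0.61473087 -0.09789118  0.2103766 ] 0.012215059806766007 [-8.8725948   0.81989354  4.99800097]
[[305.9 250.3]
 [302.2 245.1]
 [301.1 252.2]
 [297.4 247. ]]
```

View pics/s18.png

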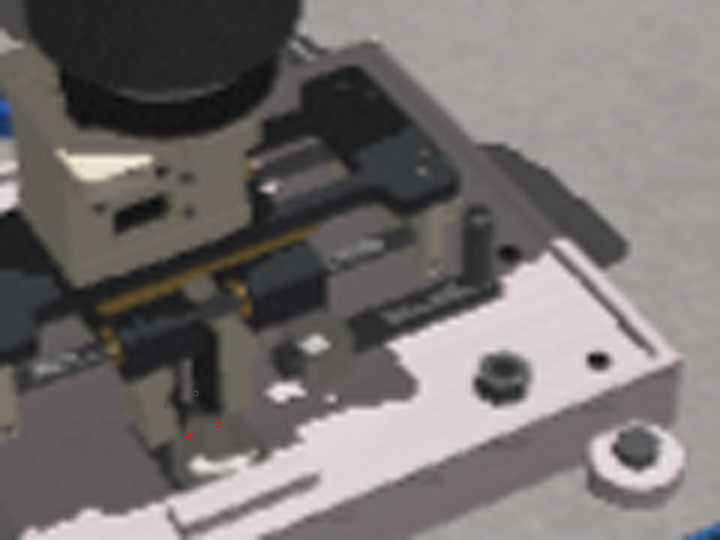

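```bash
 python3 -m handwheel '[[0.03,0,0,0],[0,0,0,0]]'; python3 -m handwheel '[[0.03,0,0,0],[0,0,0,0]]'; python3 -m handwheel '[[0,0,0,0],[0,0,0,0]]'
```

```text
t: 16.5
eef_pos: [0.6149, -0.0979, 0.2104]
ee_rot: [-3.142, -0.004, -3.099]
force: [-8.6, 0.9, 6.5]
width: 0.0118
t: 16.7
eef_pos: [0.615, -0.0979, 0.2103]
ee_rot: [3.142, -0.004, -3.099]
force: [-8.4, 1.3, 6.3]
width: 0.0122
t: 16.9
eef_pos: [0.615, -0.0979, 0.2103]
ee_rot: [3.142, -0.004, -3.099]
force: [-10.4, -0.5, 5.6]
width: 0.0123
```

```bash
 python3 -m handwheel '[[0.04,0,0,0],[0,0,0,0],[0,0,0,0]]'; python3 -m handwheel '[[0,0,0,0],[0,0,0,0],[0,0,0,0]]'; python3 -m handwheel '[[0,0,0,0],[0,0,0,0]]'
```

```text
t: 17.2
eef_pos: [0.6151, -0.0979, 0.2103]
ee_rot: [3.142, -0.005, -3.099]
force: [-10.1, 2.3, 7.5]
width: 0.0123
t: 17.5
eef_pos: [0.6151, -0.0979, 0.2103]
ee_rot: [3.142, -0.005, -3.099]
force: [-10.4, 1.3, 7.8]
width: 0.0125
t: 17.7
eef_pos: [0.6151, -0.0979, 0.2103]
ee_rot: [3.142, -0.005, -3.099]
force: [-10.5, 1.3, 6.9]
width: 0.0124
```

```bash
 python3 -m handwheel '[[0.03,0,0,0],[0,0,0,0],[0,0,0,0],[0,0,0,0]]'; python3 -m handwheel '[[0,0,0,0],[0,0,0,0],[0,0,0,0]]'; python3 -m handwheel '[[-0.1,0,0,0],[-0.2,0,0,0],[-0.5,0,0,0],[-0.5,0,1,0],[-0.5,0,2,0],[-1,0,2,0],[-2,0,2,0],[-3,0,2,0],[-3,0,2,0],[-2,0,0,0],[0,0,0,0],[0,0,0,0]]'; python3 look.py pics/s19.png
```

```text
t: 18.1
eef_pos: [0.6152, -0.0979, 0.2103]
ee_rot: [3.142, -0.005, -3.099]
force: [-12.1, 1.3, 7.7]
width: 0.012
t: 18.4
eef_pos: [0.6152, -0.0979, 0.2103]
ee_rot: [3.142, -0.005, -3.099]
force: [-11.9, 1.0, 8.2]
width: 0.0123
t: 19.6
eef_pos: [0.4895, -0.0977, 0.3219]
ee_rot: [3.141, 0.003, -3.098]
force: [1.0, -0.6, 0.0]
width: 0.0126
19.65 [ 0.48992901 -0.09763681  0.32144688] 0.012113452024007718 [-0.75833218  0.8936464  -0.07318846]
[[281.9 182.1]
 [278.5 177.9]
 [277.1 183.6]
 [273.8 179.4]]
```

View pics/s19.png

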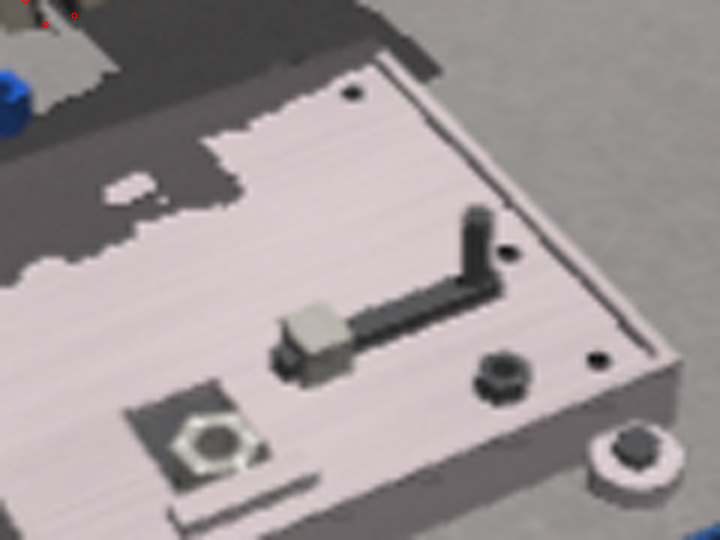

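```bash
python3 - <<'E'
from h import *
g=arm.grab_frame("scene")
crop(g,285,235,330,268,16,"pics/s20.png")
c=lambda x,y:np.array([x,y])/6+[270,180]-.08
n=onplane(g,c(216,442),.038)[0];e=onplane(g,[c(128,411),c(214,380)],.03)
print(n,e,e.mean(0),n-e.mean(0))
E
```

```text
[ 0.63826946 -0.09768277  0.038     ] [[ 0.60101304 -0.11796709  0.03      ]
 [ 0.60077474 -0.08167225  0.03      ]] [ 0.60089389 -0.09981967  0.03      ] [0.03737557 0.0021369  0.008     ]
```

View pics/s20.png

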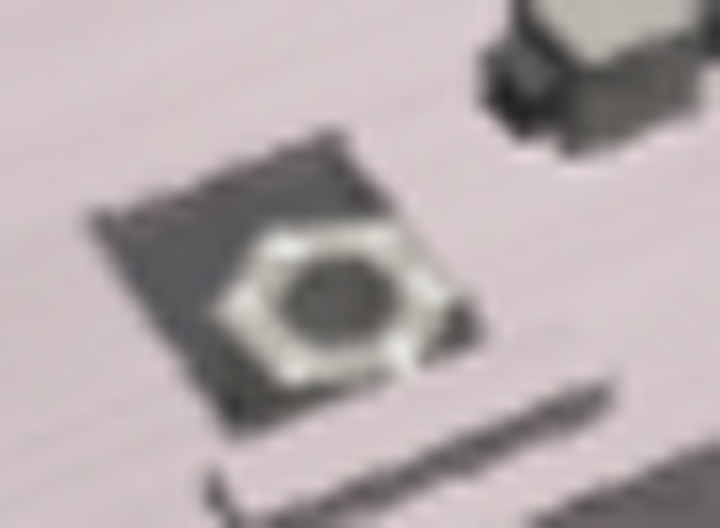

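```bash
python3 -m handwheel '[[1,1.5,0,0],[1.5,2,0,0],[1.5,2.5,0,0],[1.5,2.5,0,0],[1.5,2.5,0,0],[1.5,2.5,0,0],[1.5,2,0,0],[1.5,1.8,0,0],[0,0,0,0],[0,0,-2,0],[0,0,-2.5,0],[0,0,-2,0],[0,0,-1,0],[0,0,0,0],[0,0,0,0]]' 1 15; python3 look.py pics/s21.png
```

```text
t: 21.2
eef_pos: [0.6049, 0.0755, 0.246]
ee_rot: [-3.141, 0.0, -3.099]
force: [0.3, 0.8, 0.0]
width: 0.0007
21.25 [0.60494203 0.07547834 0.24652786] 0.0007825360272866119 [0.50663631 0.28623888 0.34901862]
[[367.8 213.8]
 [363.4 209.3]
 [367.6 213.9]
 [363.1 209.5]]
```

View pics/s21.png

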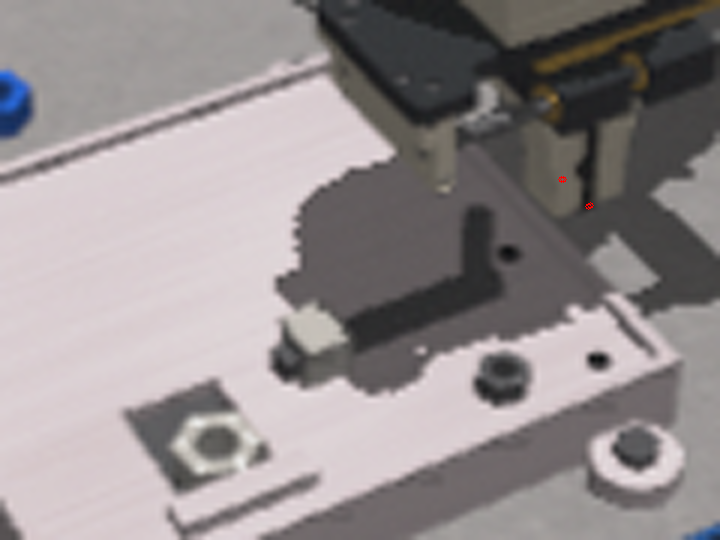

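```bash
python3 -m handwheel '[[0,0,-1,0],[0,-0.3,-0.5,0],[0,-0.4,0,0],[0,-0.4,0,0],[0,-0.2,0,0],[0,-0.2,0,0],[0,0,0,0]]'; python3 look.py pics/s22.png
```

```text
t: 21.95
eef_pos: [0.6044, 0.06, 0.2309]
ee_rot: [3.141, 0.0, -3.099]
force: [-0.0, 0.2, -0.5]
width: 0.0006
22.0 [0.60440538 0.06012977 0.23085461] 0.00020726667485041037 [-0.73156306  0.19391354 -0.04854424]
[[361.7 220.6]
 [357.4 216.1]
 [361.7 220.7]
 [357.3 216.1]]
```

View pics/s22.png

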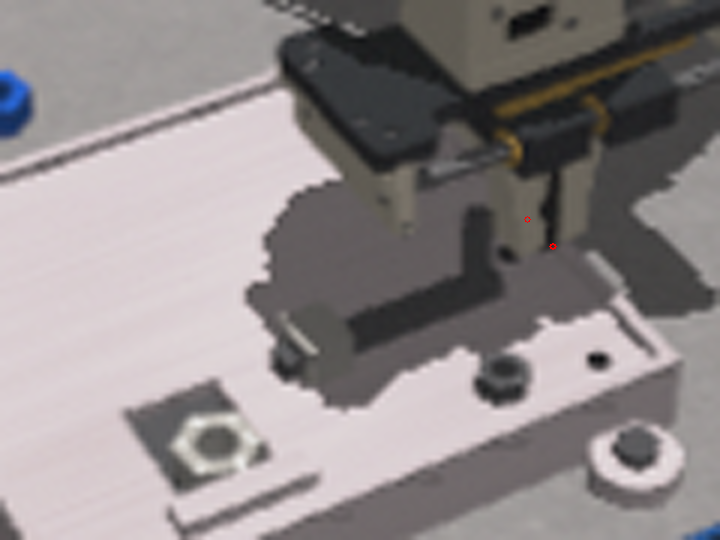

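Finger is just left of the knob (knob at 478,230; finger edge at 500). I'll push along −y slowly.

```bash
python3 -m handwheel '[[0,-0.2,0,0],[0,-0.2,0,0],[0,-0.2,0,0],[0,-0.2,0,0],[0,-0.2,0,0],[0.02,-0.2,0,0],[0,-0.2,0,0],[0.02,-0.2,0,0],[0.02,-0.3,0,0],[0.02,-0.3,0,0],[0.02,-0.3,0,0],[0.02,-0.3,0,0]]'; python3 look.py pics/s23.png
```

```text
t: 23.2
eef_pos: [0.6055, 0.032, 0.2306]
ee_rot: [-3.142, -0.0, -3.099]
force: [-0.9, 3.5, -0.7]
width: 0.0008
23.25 [0.60545271 0.03162499 0.23061036] 0.0005400252879719075 [-0.92287695  1.39799099 -0.05577957]
[[351.6 224.6]
 [347.4 220. ]
 [351.4 224.7]
 [347.2 220. ]]
```

View pics/s23.png

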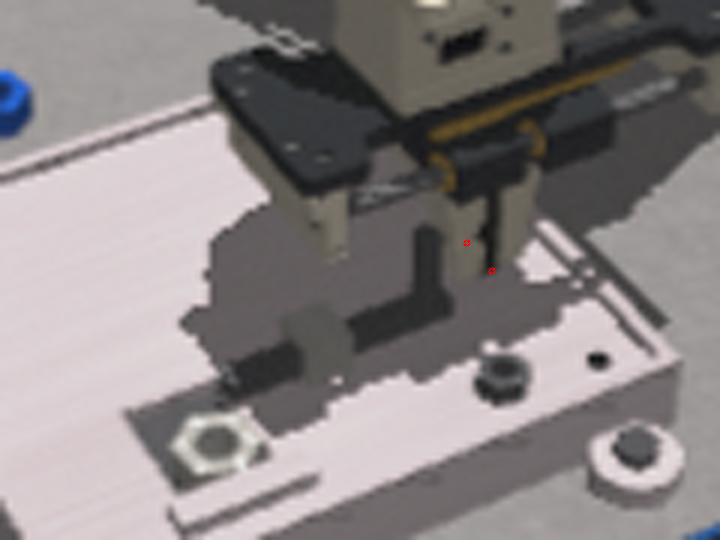

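```bash
python3 -m handwheel '[[0.01,-0.2,0,0],[0.01,-0.2,0,0],[0.01,-0.2,0,0],[0.01,-0.2,0,0],[0.01,-0.2,0,0],[0.01,-0.2,0,0],[0.01,-0.2,0,0]]'; python3 -m handwheel '[[0.01,-0.2,0,0],[0.01,-0.2,0,0],[0.01,-0.2,0,0],[0.01,-0.2,0,0],[0.01,-0.2,0,0]]';  python3 look.py pics/s24.png
```

```text
t: 23.95
eef_pos: [0.6062, 0.0181, 0.2306]
ee_rot: [-3.142, -0.0, -3.099]
force: [-0.8, 2.1, -0.1]
width: 0.0004
t: 24.45
eef_pos: [0.6066, 0.008, 0.2306]
ee_rot: [-3.142, -0.0, -3.099]
force: [-2.8, 2.1, 0.2]
width: 0.0004
24.5 [0.60665875 0.0078433  0.23059223] 0.00042879532290788917 [-1.67119372  2.22281201  0.92289945]
[[343.  228.1]
 [338.8 223.3]
 [342.8 228.1]
 [338.7 223.4]]
```

View pics/s24.png

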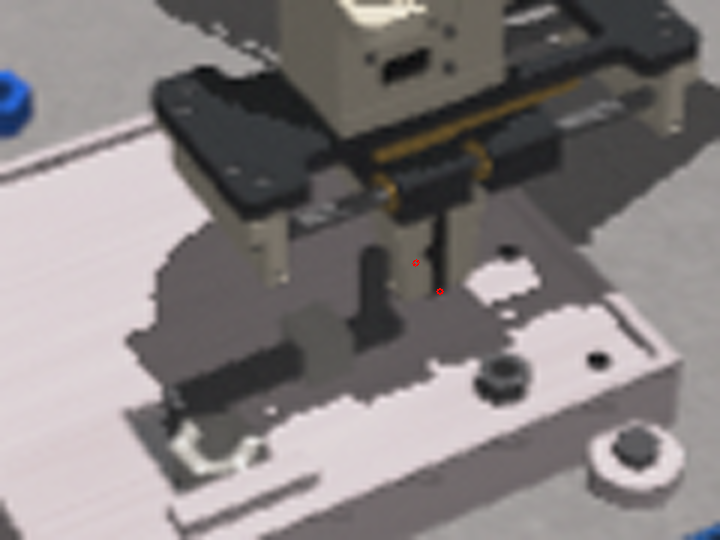

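```bash
python3 -m handwheel '[[0.01,-0.2,0,0],[0.01,-0.2,0,0],[0.01,-0.2,0,0],[0.01,-0.1,0,0],[0,-0.1,0,0]]'; python3 -m handwheel '[[0,-0.1,0,0],[0,-0.1,0,0],[0.01,-0.1,0,0]]'
```

```text
t: 25.0
eef_pos: [0.6072, 0.0001, 0.2306]
ee_rot: [3.142, 0.0, -3.099]
force: [-2.2, 1.7, -0.2]
width: 0.0008
t: 25.3
eef_pos: [0.6072, -0.0023, 0.2306]
ee_rot: [3.141, 0.0, -3.099]
force: [-4.3, 11.1, 1.7]
width: 0.0007
```

```bash
python3 -m handwheel '[[0,-0.05,0,0],[0,-0.05,0,0],[0,0,0,0]]'; python3 look.py pics/s25.png
```

```text
t: 25.6
eef_pos: [0.6072, -0.0025, 0.2307]
ee_rot: [3.14, 0.001, -3.099]
force: [-3.5, 10.6, 1.2]
width: 0.0007
25.65 [ 0.60717373 -0.00245852  0.23064909] 0.0005621195983410807 [-4.07150911 10.82096988  1.03081436]
[[339.2 229.5]
 [335.1 224.8]
 [339.  229.6]
 [334.9 224.8]]
```

View pics/s25.png

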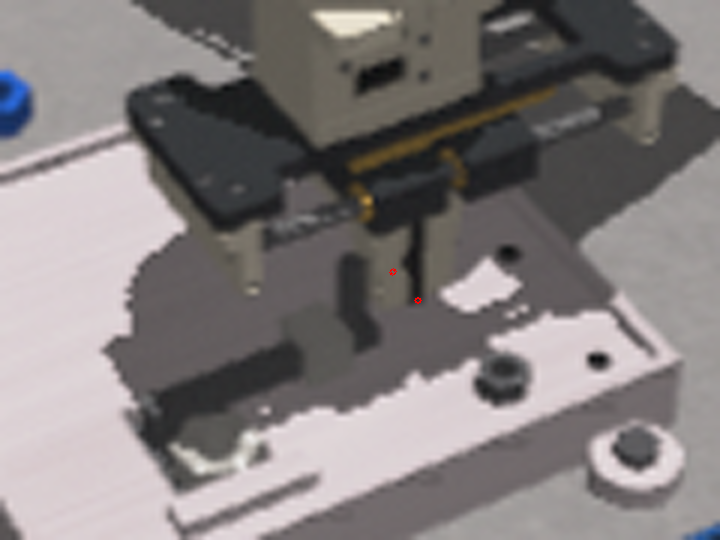

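```bash
python3 -m handwheel '[[0,-0.05,0,0],[0,-0.05,0,0],[0,0,0,0],[0,0,0,0]]'; python3 - <<'E'
from h import *
g=arm.grab_frame("scene")
crop(g,285,220,345,268,12,"pics/s26.png")
E
```

```text
t: 26.05
eef_pos: [0.6072, -0.0028, 0.2307]
ee_rot: [3.139, 0.001, -3.099]
force: [-5.9, 15.0, 2.2]
width: 0.0006
```

View pics/s26.png

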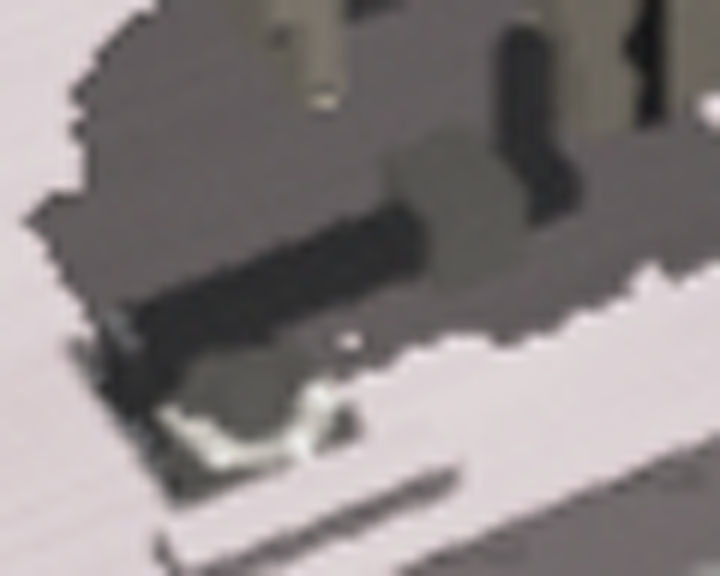

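Knob (525,120) stands against the staple, and the force climbs without motion: the bar is at its stop. Retreat and check.

```bash
python3 -m handwheel '[[0,0.2,0,0],[0,0.5,0,0],[0,1,0,0],[0,0.5,1,0],[0,0,3,0],[0,0,4,0],[-2,0,4,0],[-3,0,3,0],[-4,1,0,0],[-4,2,0,0],[-3,3,0,0],[-2,3,0,0],[0,3,0,0],[0,2,0,0],[0,0,0,0],[0,0,0,0]]'; python3 - <<'E'
from h import *
g=arm.grab_frame("scene");f=arm.grab_frame("top")
crop(g,235,180,390,300,5,"pics/s27.png");crop(f,260,130,385,245,5,"pics/t27.png")
E
```

```text
t: 27.7
eef_pos: [0.4271, 0.1576, 0.3813]
ee_rot: [3.141, 0.001, -3.097]
force: [0.4, -0.7, 0.6]
width: 0.0005
```

View pics/s27.png

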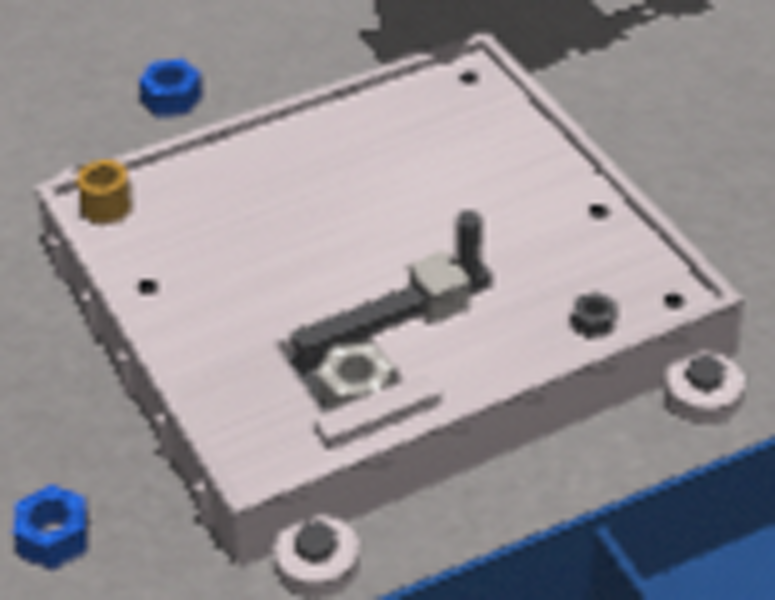

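View pics/t27.png

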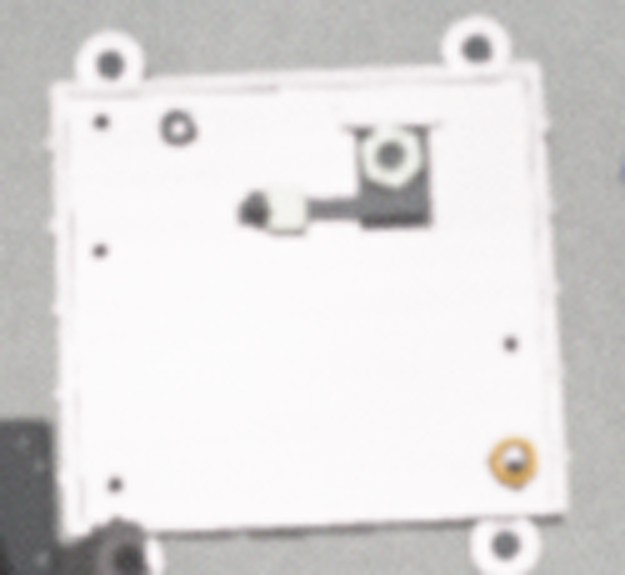

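```bash
python3 -c "
from station import arm
print(arm.job_done())"
```

```text
the job is handed in; nothing more can be done
None
```

The nut is bedded in the seat against the boss and the locking bar is shut behind it. I handed the job in at about 28 s; no verdict was reported.

**What I did:**
1. I squeezed the silver nut lightly (3 N, then 6 N) between the fingers and slid it sideways onto the seat's middle line.
2. I pushed it with the nearly closed fingers until it dropped into the seat, then on against the boss.
3. I held the bedding push for about 1.5 s.
4. I pushed the bar's knob until it stood against the staple, with 15 N at the stop, and backed the arm clear.

**Last checks:**
- **Nut:** both views show it flat in the seat and touching the boss. The top view puts its centre about 16 mm from the end wall. The scene view, measured before the bar went in, gave about 18.5 mm. They disagree by more than 2 mm, but both are within the 19.5 mm limit.
- **Bar:** the knob stands against the staple and the nose lies across the seat behind the nut. I did not measure the bar's travel.
- **Other parts:** the bush and the small nut look unmoved in both views. In the last crops both blue look-alikes also look unmoved. I did not look at the bench tools again after the moves.

**Disagreements:**
- **Bedding force:** the push along the seat was 10 to 12 N. An unexplained upward force of 6 to 8 N came with it, so the total was about 12 to 14.5 N.
- **Cameras:** the two differed by up to about 9 mm in x at the start. I mostly followed the scene camera, because its picture of the fingertips matched the robot's own position.

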